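Close the packed vial carton

TASK

Close the carton that has the sample vials in it: first fold its narrow top flap down, then fold the wide flap down over it, so that both lie flat on the carton. Leave the identical empty carton alone, without touching it.

Things in the scene. Friction and masses are not known exactly. Their poses are not given: they have to be found in the camera images.
- carton: The packed cardboard carton, outside 160 mm along its x, 120 mm along its y, walls 70 mm high, fixed (does not slide). Origin: centre of its underside, z up. Top flaps on both long sides: narrow at +y (robot's left), wide at -y; 20 mm end flaps already folded in. Six capped glass vials, 55 mm high, stand inside.
- narrow_flap (a joint): Narrow flap of the packed carton, 60 mm from hinge to free edge, folded first; 3 mm thick, 156 mm long; hinge line along the carton's x at carton y = +60 mm, z = 71.5 mm. Rad: 0 = level over the carton (stop), 1.57 = upright, more = leaning outward (stop 2.1); starts 1.45 to 1.9. Stiff crease (0.035 N m): stays where left; push its outer face inward and down with closed fingers.
- wide_flap (a joint): Packed carton's wide flap, 100 mm from hinge to free edge, folded last, over the narrow one; 3 mm thick, 156 mm long; hinge line along the carton's x at carton y = -60 mm, z = 75 mm. Rad: 0 = level over the carton (stop), 1.57 = upright, more = leaning outward (stop 2.1); starts 1.45 to 1.9. Stiff crease (0.035 N m): stays where left; push its outer face inward and down with closed fingers.
- spare_carton: The empty carton, to be left alone; its flaps stand open too, up to 175 mm above the worktop. A cardboard carton, outside 160 mm along its x, 120 mm along its y, walls 70 mm high, fixed (does not slide). Origin: centre of its underside, z up. Top flaps on both long sides: narrow at +y (robot's left), wide at -y; 20 mm end flaps already folded in. 

How it is judged:
On the way, in this order (a step that is already met when the one before it is completed fails the run):
1. the narrow flap of the packed carton is folded down (within 10 degrees of level) while the wide flap still stands open (more than 45 degrees) (value of joint narrow_flap below 0.175 rad and value of joint wide_flap above 0.785 rad), for 0.2 s.
2. the wide flap is folded down over it, both within 10 degrees of level (value of joint each of narrow_flap, wide_flap below 0.175 rad), for 0.2 s.
At the end, for the whole second after the job is handed in: Both flaps of the packed carton lie folded down at rest, each within 10 degrees of level, the wide one over the narrow one (all of step 2 and velocity of joint narrow_flap between -0.1 and 0.1 rad/s and velocity of joint wide_flap between -0.1 and 0.1 rad/s); the robot touches nothing.
It fails at once if the robot touches the empty carton or its flaps (contact force between the arm and spare_carton above 1 N).
It fails at once if the fingers touch the empty carton or its flaps (contact force between the fingers and spare_carton above 1 N).
It also fails if it takes over 45 s, if anything falls off the work surface, if the arm or the gripper's body presses on something with over 40 N, if the wrist force passes 120 N, or if a joint passes its speed limit or range.

ROBOT

A 6-joint arm with a two-finger parallel gripper is mounted at the origin on a cart in front of the work surface, level with it; the furniture and walls round the work are solid. World frame = base frame: x ahead of the robot, y to its left, z up, the work surface at z = 0. Lengths are in m, angles in rad, forces in N, time in s.
With the tool pointing down it reaches from about 0.35 to 0.975 m from the base axis. Payload 4.9 kg.
Tool frame: the origin (TCP) lies between the finger pads; the fingertips stand 25 mm ahead of it and the grasp point (between the pads) lies 6 mm ahead of it (manip.tcp_to_tips is the z of the fingertips in the tool frame, in m); z points along the fingers, y is the line along which they close (so a half turn about z gives the same grasp; the last joint's range is limited). The gripper opens to 85 mm and grips with 20 to 120 N. Pads are 22 mm wide; open, the fingers measure 114 mm over their backs; the gripper's body (76 mm by 85 mm) begins 54 mm behind the grasp point. The pads swing forward as they close: fully open they stand 13 mm farther back than shut.
Start: joints at [-1.275, 0.053, 1.613, -0, 1.476, -0.119], TCP at [0.252, -0.572, 0.256] pointing down, gripper open.
Joint ranges: [-3.01, 3.01], [-1.01, 2.22], [0.06, 2.58], [-1.02, 4.17], [0.09, 2.62], [-3.14, 3.14]. Speed limits (rad/s): [2.57, 2.57, 3.14, 3.14, 3.14, 3.14].

INTERFACE

Orientations are given as a unit quaternion [w, x, y, z].
In Python, from plant import manip gives the robot as it stands. The module is installed in compiled form; this text tells all that it offers.
- The arm moves only by the tool arm_command, never from a script. Its argument "moves" is a list of rows, each a list of 3 entries, a list of its own where there are three numbers: the opening, from -1 (shut) to 1 (fully open), then the shift along the tool's x, y, z in units of 0.15 m (1.0 is 0.15 m), then the turn about the tool's z in units of 2 pi rad (1.0 is 2 pi rad). A call has 1 to 20 rows; each row is the pose to reach, as a shift and turn from the pose commanded when the call began, along the tool's axes at that moment, turning the shorter way round; what a row does not reach only later rows make up. A row lasts 1/12 s, in which the tool goes at most 41.7 mm and 7.16 degrees, less where a joint would pass 70% of its speed; a pose out of reach is approached as far as the arm can. A call with a number of a shift or a turn outside -1 to 1 is refused whole. A call with a gripper value outside its range is refused whole. The fingers move at their own pace and stop on an object; the grip force is fixed at half the most. Time passes only in rows, so rows that repeat a pose let the fingers close. It gives the time, the measured TCP pose, the force, the opening and the grip force at its end, in the units of the state.
- manip.state(): the state, without advancing time (a new reading comes with each control period).
- manip.grab_frame(name): name is "side" or "top" or "wrist"; returns a dict with "frame" (480x640x3 uint8, red, green, blue), "fx", "fy", "cx", "cy" (pixels), "k1" (the pictures are not rectified: a ray, as slopes to the right and down, at radius r is drawn at 1 + k1 r^2 times it, then the intrinsics apply), "R" (3x3) and "t" (3): a world point X has camera coordinates R X + t. Camera axes: x right, y down, z forward; pixel columns grow to the right and rows downward; lengths in m; the calibration is good to about 2 mm. A picture is of the moment at which its call begins. There is no depth.
- manip.job_done(): hands the job in; it is judged then, once.
Trained networks look in a picture, given as the dict that the camera call returned (one of the last four; its "shot" number tells which), for a name from the list of things; names that differ only in an ending like _2 or _b are one class to them, and where a whole thing is asked for, a point or a joint stands for the part that bears it (a point fixed in the world has none). Each returns a list of dicts, best first, with "confidence" (0 to 1); they miss things now and then, are a little off and sometimes report something else, mostly with a low value. They report only what shows in the picture. A call takes as long as a camera call.
- manip.search_frame(picture, target): "extent" ([left, top, right, bottom] in pixels, round what is visible of it).
The state is a dict: "time": time; "joint_pos": joint angles; "joint_vel": joint speeds; "joint_efforts": joint torques, N m; "tool_pos": TCP position; "tool_rot": TCP orientation; "contact_force": force on the tool from outside, world axes, zero at the start; "ft_torque": the same for the moment, N m; "gripper_width": opening from 0.0 (shut) to 1.0 (fully open); "grasp_force": force on a finger pad.
Only numpy, scipy, OpenCV 4.12 (cv2) and the standard library are available. Lean on these libraries where they do the work, as an engineer would, in place of code of your own. Each camera call takes 0.05 s, during which the arm holds its last target. There are 200 camera calls.

## Working session

There is one attempt and no reset: what is moved stays moved. The work goes in short steps, Python scripts to look and compute and a tool call to move; the robot and the scene stay as the last step left them, time stands still between calls to the robot, and variables do not carry over. Pictures are saved under pics/ and viewed, at most 10 in all, crops included, and the job is handed in when it is done.

Besides the shell and the picture viewer there is one more tool, called in YAML: its name, and indented under it one key for each argument. arm_command: Moves the arm, as the interface text tells. Shifts and turns lie within -1 to 1; 1 stands for 0.15 m of shift or 2 pi rad of turn. Its arguments: {"type":"object","properties":{"moves":{"type":"array"}},"required":["moves"]}

```bash
mkdir -p pics
python3 - <<'E'
from plant import manip
import cv2, numpy as np
s=manip.state(); print(s['time'],s['tool_pos'],s['tool_rot'],manip.tcp_to_tips)
for n in ['top','side']:
    p=manip.grab_frame(n); cv2.imwrite(f'pics/{n}.png',p['frame'][:,:,::-1])
    print(n,p['fx'],p['fy'],p['cx'],p['cy'],p['k1'],np.round(p['R'],4).tolist(),np.round(p['t'],4).tolist())
    for t in ['carton','narrow_flap','wide_flap','spare_carton']:
        print(t,[(np.round(d['extent']).tolist(),round(d['confidence'],2)) for d in manip.search_frame(p,t)])
E
```

```text
0.0 [ 0.25171322 -0.57145173  0.25507121] [-1.01444595e-03  9.78568449e-01  2.05919288e-01 -9.61543625e-05] 0.025
top 535.8905339711291 535.8905339711291 320.1675910792209 235.33324857376348 0.0480445275745703 [[-0.0186, -0.9998, -0.008], [-0.9974, 0.0191, -0.0699], [0.0701, 0.0067, -0.9975]] [-0.0059, 0.5346, 1.1069]
carton [([378.0, 208.0, 482.0, 297.0], 0.68)]
narrow_flap [([383.0, 206.0, 399.0, 286.0], 0.53)]
wide_flap [([445.0, 212.0, 483.0, 298.0], 0.71)]
spare_carton [([139.0, 211.0, 245.0, 320.0], 0.78)]
side 490.5834649642778 490.5834649642778 319.1545833780885 236.61777050548804 -0.0804441920501491 [[-0.9965, -0.0831, -0.0045], [-0.0527, 0.6712, -0.7394], [0.0645, -0.7366, -0.6732]] [0.5072, 0.0717, 1.0868]
carton [([292.0, 121.0, 369.0, 218.0], 0.94)]
narrow_flap [([295.0, 171.0, 362.0, 196.0], 0.82)]
wide_flap [([307.0, 121.0, 368.0, 169.0], 0.6)]
spare_carton [([279.0, 247.0, 385.0, 376.0], 0.89)]
```

View pics/top.png

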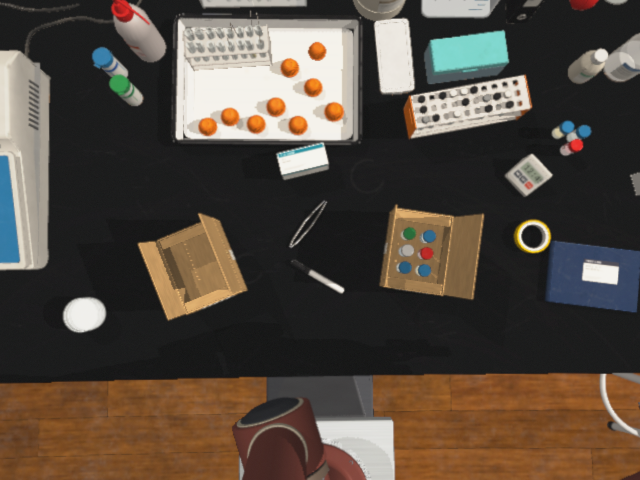

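View pics/side.png

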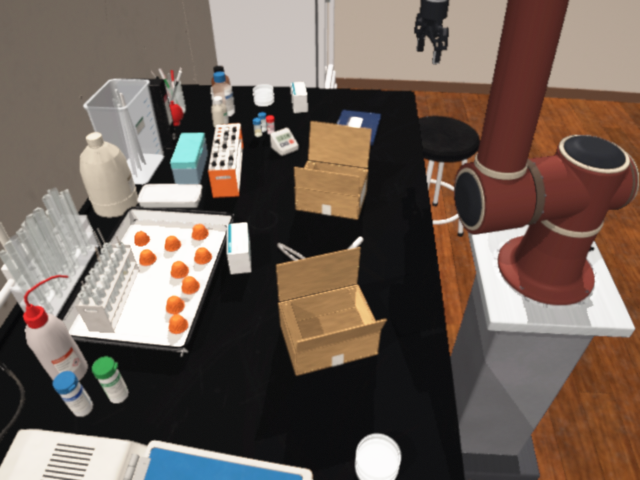

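The packed carton, with coloured caps, is on the right in the top view at about (417,251). The spare is at about (195,265), and the robot starts to the right of both. I'll zoom in on the packed carton for corner measurements.

Run:
```python
import cv2, numpy as np
a=cv2.imread('pics/top.png')[195:310,370:500]; b=cv2.imread('pics/side.png')[110:230,280:385]
a=cv2.resize(a,None,fx=5,fy=5,interpolation=cv2.INTER_CUBIC);b=cv2.resize(b,None,fx=5,fy=5,interpolation=cv2.INTER_CUBIC)
cv2.imwrite('pics/ca.png',a);cv2.imwrite('pics/cb.png',b)
```

```text
(no output)
```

View pics/ca.png

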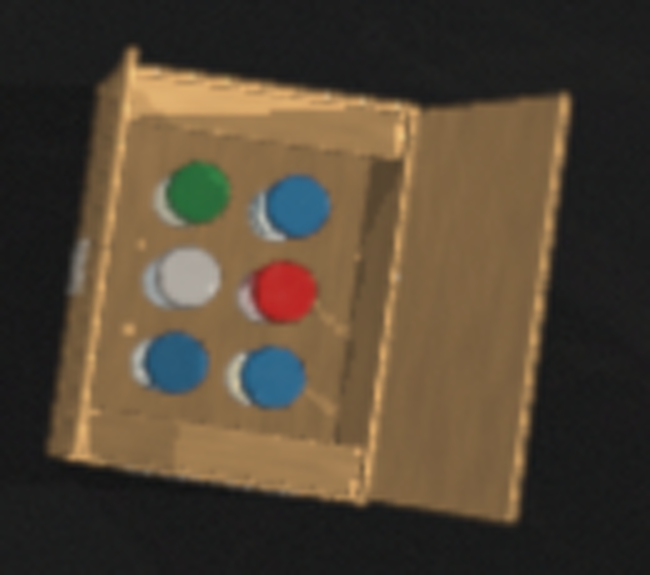

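View pics/cb.png

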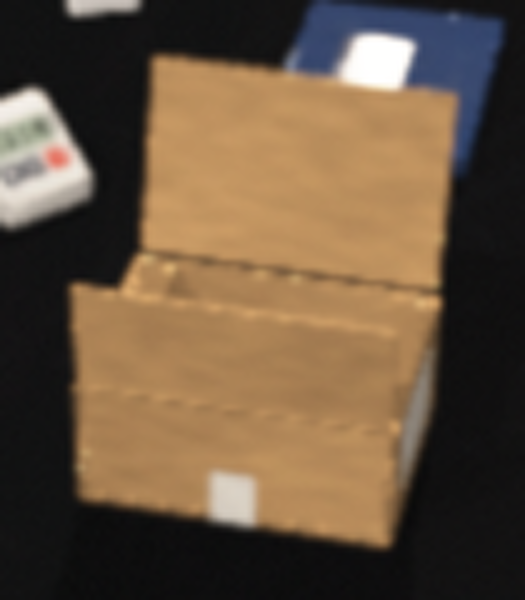

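```bash
cat > h.py <<'E'
import numpy as np
def proj(p,X):
    c=np.asarray(p['R'])@np.asarray(X,float).T+np.asarray(p['t'])[:,None]
    a=c[:2]/c[2]; a=a*(1+p['k1']*(a**2).sum(0))
    return np.stack([a[0]*p['fx']+p['cx'],a[1]*p['fy']+p['cy']],1)
def model(q):
    x,y,yaw,n,w=q; c,s=np.cos(yaw),np.sin(yaw); P=[]
    for h,yy,zz in [(78,-60,75),(78,-60+100*np.cos(w),75+100*np.sin(w)),(78,60-60*np.cos(n),71.5+60*np.sin(n)),(80,60,0),(78,60,71.5)]:
        P+=[(h,yy,zz),(-h,yy,zz)]
    P=np.array(P)/1000
    return np.c_[x+c*P[:,0]-s*P[:,1], y+s*P[:,0]+c*P[:,1], P[:,2]]
E
python3 - <<'E'
from plant import manip
from h import *
from scipy.optimize import least_squares
a=manip.grab_frame('top');b=manip.grab_frame('side')
A=np.array([(413,106),(365,500),(566,95),(515,520),(132,50),(80,457),(100,88),(50,455)])/5+[370,195]
B=np.array([(142,252),(440,288),(152,57),(457,95),(72,286),(397,332),(80,500),(390,547),(76,388),(395,427)])/5+[280,110]
f=lambda q:np.r_[(proj(a,model(q)[:8])-A).ravel(),(proj(b,model(q))-B).ravel()]
r=least_squares(f,[.5,-.2,0,1.6,1.7],loss='soft_l1')
print(np.round(r.x,4)); print(np.round(f(r.x).reshape(-1,2),1).tolist())
E
```

```text
[ 0.4942 -0.2099 -0.1564  1.5884  1.8937]
[[0.4, 0.8], [0.5, 0.1], [-0.1, -0.1], [-0.1, 0.8], [-0.2, 0.3], [-0.4, 0.9], [-1.4, -0.4], [-1.1, 0.6], [-0.6, -1.1], [-1.2, -0.5], [-0.2, -0.3], [-0.3, -0.7], [-0.1, -0.4], [0.1, -0.7], [-0.4, -0.4], [-0.3, -0.3], [0.1, -0.6], [-0.7, 0.7]]
```

arm_command:
  moves:
    - [-1,[1,-0.75,0],0.091]
    - [-1,[1,-0.75,0],0.091]
    - [-1,[1,-0.75,0],0.091]
    - [-1,[1,-0.75,0],0.091]
    - [-1,[1,-0.75,0],0.091]
    - [-1,[1,-0.75,0],0.091]
    - [-1,[1,-0.75,0],0.091]

```text
time: 1.18
tool_pos: [0.3444, -0.4079, 0.2566]
tool_rot: [0.001, 0.997, -0.077, 0.0]
contact_force: [-0.5, -0.9, -0.6]
gripper_width: 0.004
grasp_force: 0.0
```

```bash
cat > w.py <<'E'
# carton-frame axis y, tip z (mm) -> current pose in the carton frame
import numpy as np
from plant import manip
from scipy.spatial.transform import Rotation as Ro
s=manip.state(); p=s['tool_pos']; q=s['tool_rot']; R=Ro.from_quat([q[1],q[2],q[3],q[0]]).as_matrix()
c,sn=np.cos(-.1564),np.sin(-.1564); d=np.array(p[:2])-[.4942,-.2099]
print('t',s['time'],'carton xy mm',np.round([1e3*(c*d[0]+sn*d[1]),1e3*(-sn*d[0]+c*d[1])],1),'tip z',round(1e3*(p[2]-.025),1),
 'yaw err deg',np.degrees(np.arctan2(R[1,0],R[0,0])+.1564).round(2),'F',np.round(s['contact_force'],1),'w',s['gripper_width'],'z',R[:,2].round(3))
E
python3 w.py
```

```text
t 1.1833 carton xy mm [-117.2 -218.9] tip z 231.6 yaw err deg 0.16 F [-0.5 -0.9 -0.6] w 0.0038771002105861263 z [ 0.    -0.001 -1.   ]
```

arm_command:
  moves:
    - [-1,[0.78,-1,0],0]
    - [-1,[0.78,-1,0],0]
    - [-1,[0.78,-1,0],0]
    - [-1,[0.78,-1,0],0]
    - [-1,[0.78,-1,0],0]
    - [-1,[0.78,-1,0],0]
    - [-1,[0.78,-1,0],0]

```text
time: 1.77
tool_pos: [0.4832, -0.2792, 0.2561]
tool_rot: [0.0, 0.997, -0.078, -0.0]
contact_force: [-0.4, -0.8, 0.9]
gripper_width: -0.004
grasp_force: 0.0
```

arm_command:
  moves:
    - [-1,[0,-1,0],0]
    - [-1,[0,-1,0],0]
    - [-1,[0,-1,0],0]
    - [-1,[0,-1,0],0]
    - [-1,[0,-1,0],0]
    - [-1,[0,-1,0],0]

```text
time: 2.27
tool_pos: [0.506, -0.1314, 0.2564]
tool_rot: [0.001, 0.997, -0.078, 0.0]
contact_force: [-0.8, -0.2, 0.4]
gripper_width: 0.0
grasp_force: 0.0
```

```bash
python3 w.py
```

```text
t 2.2667 carton xy mm [-0.5 79.4] tip z 231.4 yaw err deg -0.01 F [-0.8 -0.2  0.4] w 0.00048604644392711687 z [-0.    -0.001 -1.   ]
```

arm_command:
  moves:
    - [-1,[0,-0.15,0],0]
    - [-1,[0,-0.15,0],0]
    - [-1,[0,-0.15,0.3],0]
    - [-1,[0,-0.15,0.55],0]
    - [-1,[0,-0.15,0.79],0]
    - [-1,[0,-0.15,0.79],0]
    - [-1,[0,-0.15,0.79],0]

```text
time: 2.85
tool_pos: [0.5081, -0.1097, 0.1359]
tool_rot: [-0.0, 0.997, -0.079, -0.003]
contact_force: [0.1, 0.4, 1.7]
gripper_width: 0.001
grasp_force: 0.0
```

```bash
python3 w.py
python3 - <<'E'
from plant import manip
import cv2
p=manip.grab_frame('side'); cv2.imwrite('pics/s2.png',cv2.resize(p['frame'][60:260,220:440,::-1],None,fx=3,fy=3))
import numpy as np
y0,z0=102,113  # arc: corner = axis-13
for a in np.radians([90,80,70,60,50,40,30,20,10,4,0]):
    y=60-42*np.cos(a)+14; z=71.5+42*np.sin(a)+1.5*np.cos(a)+1
    print(round(y),round(z),'shift',round((y0-y)/150,3),round((z0-z)/150,3))
E
```

```text
t 2.85 carton xy mm [ -1.9 101.2] tip z 110.9 yaw err deg -0.15 F [0.1 0.4 1.7] w 0.0008435691539600249 z [-0.005  0.001 -1.   ]
74 114 shift 0.187 -0.01
67 114 shift 0.235 -0.007
60 112 shift 0.282 0.003
53 110 shift 0.327 0.023
47 106 shift 0.367 0.049
42 101 shift 0.401 0.082
38 95 shift 0.429 0.121
35 88 shift 0.45 0.165
33 81 shift 0.462 0.212
32 77 shift 0.466 0.24
32 74 shift 0.467 0.26
```

View pics/s2.png

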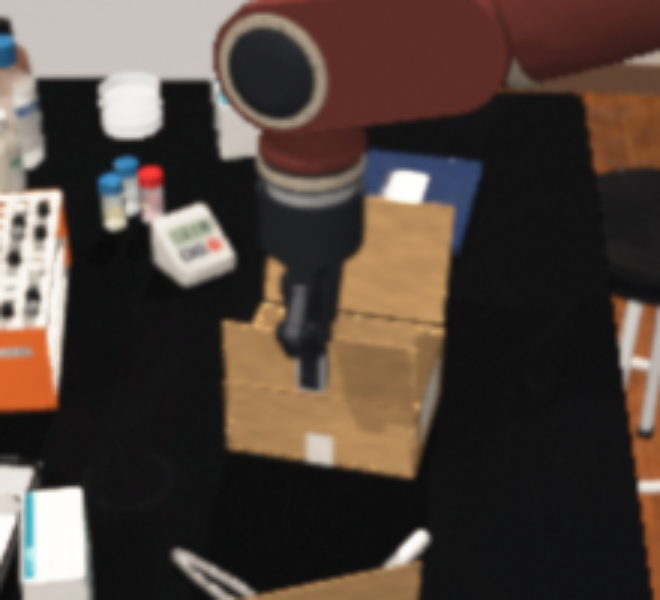

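The shut fingers stand outside the narrow flap, with the tip at crop (312,388). Next I'll fold the flap along the arc.

arm_command:
  moves:
    - [-1,[0,0.08,0],0]
    - [-1,[0,0.14,0],0]
    - [-1,[0,0.187,0],0]
    - [-1,[0,0.235,0],0]
    - [-1,[0,0.282,0.005],0]
    - [-1,[0,0.327,0.023],0]
    - [-1,[0,0.367,0.05],0]
    - [-1,[0,0.4,0.08],0]
    - [-1,[0,0.43,0.12],0]
    - [-1,[0,0.455,0.165],0]
    - [-1,[0,0.48,0.21],0]
    - [-1,[0,0.5,0.24],0]
    - [-1,[0,0.5,0.255],0]
    - [-1,[0,0.5,0.255],0]
    - [-1,[0,0.5,0.255],0]
    - [-1,[0,0.5,0.255],0]

```text
time: 4.23
tool_pos: [0.4978, -0.1822, 0.0993]
tool_rot: [-0.0, 0.997, -0.078, -0.0]
contact_force: [0.7, 0.1, -0.3]
gripper_width: -0.002
grasp_force: 0.0
```

```bash
python3 w.py
```

```text
t 4.2333 carton xy mm [-0.7 28. ] tip z 74.3 yaw err deg -0.02 F [ 0.7  0.1 -0.3] w -0.002055264258251224 z [-0.001  0.    -1.   ]
```

arm_command:
  moves:
    - [-1,[0,0,-0.3],0]
    - [-1,[0,0,-0.6],0]
    - [-1,[0,0,-0.9],0]
    - [-1,[0,0,-1],0]
    - [-1,[0,0,-1],0]
    - [-1,[0,0,-1],0]

```text
time: 4.73
tool_pos: [0.499, -0.1827, 0.2522]
tool_rot: [0.001, 0.997, -0.078, 0.002]
contact_force: [1.7, 0.2, -1.2]
gripper_width: -0.005
grasp_force: 0.0
```

arm_command:
  moves:
    - [-1,[0,0.3,0],0]
    - [-1,[0,0.6,0],0]
    - [-1,[0,0.85,0],0]
    - [-1,[0,1,0],0]
    - [-1,[0,1,0],0]
    - [-1,[0,1,0],0]

```text
time: 5.23
tool_pos: [0.4735, -0.3308, 0.247]
tool_rot: [-0.002, 0.997, -0.08, -0.002]
contact_force: [-0.3, 0.2, -0.7]
gripper_width: -0.001
grasp_force: 0.0
```

```bash
python3 w.py
python3 - <<'E'
from plant import manip
import cv2
p=manip.grab_frame('side'); cv2.imwrite('pics/s3.png',cv2.resize(p['frame'][60:260,220:440,::-1],None,fx=3,fy=3))
E
```

```text
t 5.2333 carton xy mm [  -1.6 -122.7] tip z 222.0 yaw err deg -0.16 F [-0.3  0.2 -0.7] w -0.0009117508337342607 z [-0.003  0.003 -1.   ]
```

View pics/s3.png

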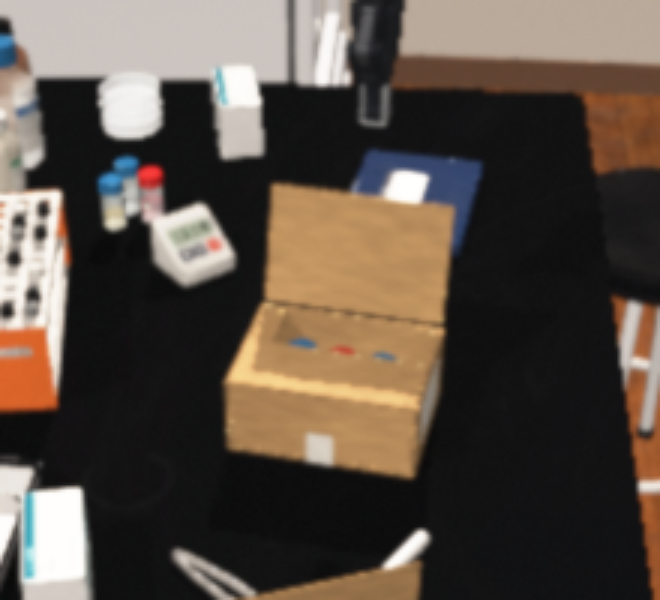

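The narrow flap now lies flat: the far half of the box is still open, with the caps showing at y≈345, and the wide flap stands upright. Next is the wide flap.

arm_command:
  moves:
    - [-1,[0,0.07,0],0]
    - [-1,[0,0.07,0.2],0]
    - [-1,[0,0.07,0.4],0]
    - [-1,[0,0.07,0.5],0]
    - [-1,[0,0.07,0.5],0]
    - [-1,[0,0.07,0.5],0]

```text
time: 5.78
tool_pos: [0.4727, -0.3398, 0.1735]
tool_rot: [-0.001, 0.997, -0.078, -0.001]
contact_force: [-0.0, -0.7, 0.6]
gripper_width: 0.001
grasp_force: 0.0
```

```bash
python3 w.py
python3 - <<'E'
import numpy as np
y0,z0=-132.5,149
for a in np.radians([100,90,82,74,66,58,50,42,34,26,18,10,4,0]):
    y=-60+75*np.cos(a)-14; z=75+75*np.sin(a)+1.5*np.cos(a)+1
    print(round(y),round(z),'shift',round((y0-y)/150,3),round((z0-z)/150,3))
E
```

```text
t 5.7833 carton xy mm [  -1.  -131.7] tip z 148.5 yaw err deg 0.05 F [-0.  -0.7  0.6] w 0.0008977517746038548 z [-0.002  0.002 -1.   ]
-87 150 shift -0.303 -0.004
-74 151 shift -0.39 -0.013
-64 150 shift -0.46 -0.01
-53 149 shift -0.528 0.003
-43 145 shift -0.593 0.026
-34 140 shift -0.655 0.057
-26 134 shift -0.711 0.097
-18 127 shift -0.762 0.145
-12 119 shift -0.805 0.199
-7 110 shift -0.839 0.258
-3 101 shift -0.866 0.323
0 91 shift -0.882 0.39
1 83 shift -0.889 0.442
1 78 shift -0.89 0.477
```

arm_command:
  moves:
    - [-1,[0,-0.1,0],0]
    - [-1,[0,-0.2,0],0]
    - [-1,[0,-0.3,0],0]
    - [-1,[0,-0.39,0],0]
    - [-1,[0,-0.46,0],0]
    - [-1,[0,-0.53,0.003],0]
    - [-1,[0,-0.595,0.026],0]
    - [-1,[0,-0.655,0.057],0]
    - [-1,[0,-0.71,0.097],0]
    - [-1,[0,-0.76,0.145],0]
    - [-1,[0,-0.805,0.2],0]
    - [-1,[0,-0.84,0.26],0]
    - [-1,[0,-0.87,0.32],0]
    - [-1,[0,-0.89,0.38],0]
    - [-1,[0,-0.91,0.43],0]
    - [-1,[0,-0.92,0.465],0]
    - [-1,[0,-0.92,0.475],0]
    - [-1,[0,-0.92,0.475],0]
    - [-1,[0,-0.92,0.475],0]
    - [-1,[0,-0.92,0.475],0]

```text
time: 7.45
tool_pos: [0.4948, -0.205, 0.1038]
tool_rot: [0.0, 0.997, -0.079, 0.0]
contact_force: [1.0, -0.7, 0.5]
gripper_width: -0.004
grasp_force: 0.0
```

```bash
python3 w.py
```

```text
t 7.45 carton xy mm [-0.2  5. ] tip z 78.8 yaw err deg -0.05 F [ 1.  -0.7  0.5] w -0.004413407412401187 z [ 0.001 -0.    -1.   ]
```

arm_command:
  moves:
    - [-1,[0,0,-0.3],0]
    - [-1,[0,0,-0.6],0]
    - [-1,[0,0,-0.9],0]
    - [-1,[0,0,-0.9],0]
    - [-1,[0,0.3,-0.9],0]
    - [-1,[0,0.6,-0.9],0]
    - [-1,[0,0.9,-0.9],0]
    - [-1,[0,1,-0.9],0]
    - [-1,[0,1,-0.9],0]
    - [-1,[0,1,-0.9],0]
    - [-1,[0,1,-0.9],0]

```text
time: 8.37
tool_pos: [0.4711, -0.3524, 0.2384]
tool_rot: [-0.0, 0.997, -0.078, 0.0]
contact_force: [0.2, 1.2, 0.7]
gripper_width: -0.005
grasp_force: 0.0
```

```bash
python3 w.py
python3 - <<'E'
from plant import manip
import cv2
p=manip.grab_frame('side'); cv2.imwrite('pics/s4.png',cv2.resize(p['frame'][60:260,220:440,::-1],None,fx=3,fy=3))
E
```

```text
t 8.3667 carton xy mm [  -0.6 -144.4] tip z 213.4 yaw err deg -0.04 F [0.2 1.2 0.7] w -0.004688545756618807 z [ 0.  0. -1.]
```

View pics/s4.png

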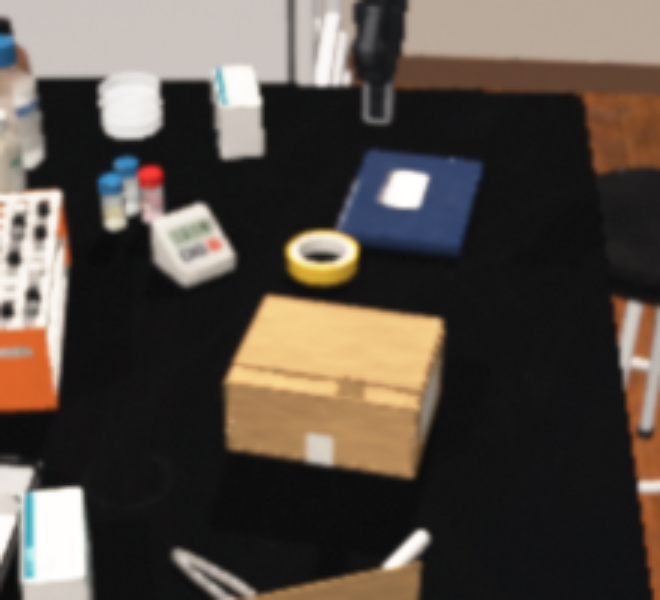

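The carton is closed: the wide flap's free edge runs at about (330,380), over the narrow flap, and both look flat. The arm is clear of it.

```bash
python3 -c "
from plant import manip
print(manip.job_done())"
```

```text
the job is handed in; nothing more can be done
None
```

The packed carton is closed: the narrow flap is folded down, the wide flap lies flat over it, the empty carton was not touched, and the job is handed in (no verdict was returned).

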